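Fill the die drum and hold its bayonet cap half-turned, short of the lock

TASK

One of the three pockets in the eyelet-die drum is empty: stand one of the two spare dies in it, fully home, and leave the other spare and everything else on the counter where it is. Then put the bayonet cap on the drum, its two lugs (in line with its grip bar) down through the two slots until it sits, and twist it clockwise seen from above to about half-way to the lock (about 45 degrees), never as far as the lock catches at about 65 degrees. Finish still gripping the cap's bar and holding it there, so that I can thread the seal before it is locked.

Things in the scene. Friction and masses are not known exactly. Their poses are not given: they have to be found in the camera images.
- drum: fixed round die drum. Origin: centre of its underside, on the counter; z up. Foot 112 mm across, 20 mm high; neck 75 mm across, up to 50 mm; round its top a flange 88 mm across (44 to 50 mm high, edge tapered) with two bevelled slots 19 mm wide, at the drum's +x and -x sides. Inside, three pocket tubes, bore 18.5, outside 25 mm, mouths 50 mm high, 20 mm from the centre at 11, 131, 251 degrees from x
- drum_top (a point): centre of the drum's top, 50 mm above the counter; axes as the drum. With its lugs in the slots and its rim on the foot, the cap turns only clockwise from above (a stop blocks the other way): the lugs run under the flange, meet the sprung catches after about 65 degrees, click past them and lock at about 90. It turns easily before the catches
- cap_grip (a point): bayonet cap, an upside-down aluminium pot, first standing on the counter: 100 mm across, 74 mm high, 0.2 to 0.4 kg, with a straight grip bar on top, 64 mm long, 14 thick, 32 high (74 to 106 mm above the rim). This point is on the cap's axis in the bar, 96 mm above the lower rim; x along the bar, z up. With the cap seated it is 116 mm above the counter
- cap_base (a point): centre of the cap's lower rim, 96 mm below cap_grip; same axes. Two lugs inside the skirt (12 mm wide, 14 to 22 mm above the rim) lie in line with the bar, at its +x and -x ends, marked by outside ribs; either fits either slot, chamfered below, with 2.5 mm or more play all round. Seated, the rim rests on the drum's foot, 20 mm above the counter; once turned it can lift at most 2 mm
- pocket_a_floor (a point): centre of the floor of one of the drum's three pockets (no order): 20 mm below the pocket's mouth, 30 mm above the counter. Two pockets hold a die, one is empty
- pocket_b_floor (a point): centre of the floor of one of the drum's three pockets (no order): 20 mm below the pocket's mouth, 30 mm above the counter. Two pockets hold a die, one is empty
- pocket_c_floor (a point): centre of the floor of one of the drum's three pockets (no order): 20 mm below the pocket's mouth, 30 mm above the counter. Two pockets hold a die, one is empty
- die_a_mid (a point): one of four alike steel eyelet dies: round, 16 mm across, 55 mm high, foot chamfered 2 mm; 50 to 100 g. Two stand in drum pockets (35 mm above the mouths), two are spares standing upright on the counter. This point is its centre, half-way up, 27.5 mm above its foot; z up its axis
- die_b_mid (a point): one of four alike steel eyelet dies: round, 16 mm across, 55 mm high, foot chamfered 2 mm; 50 to 100 g. Two stand in drum pockets (35 mm above the mouths), two are spares standing upright on the counter. This point is its centre, half-way up, 27.5 mm above its foot; z up its axis
- die_c_mid (a point): one of four alike steel eyelet dies: round, 16 mm across, 55 mm high, foot chamfered 2 mm; 50 to 100 g. Two stand in drum pockets (35 mm above the mouths), two are spares standing upright on the counter. This point is its centre, half-way up, 27.5 mm above its foot; z up its axis
- die_d_mid (a point): one of four alike steel eyelet dies: round, 16 mm across, 55 mm high, foot chamfered 2 mm; 50 to 100 g. Two stand in drum pockets (35 mm above the mouths), two are spares standing upright on the counter. This point is its centre, half-way up, 27.5 mm above its foot; z up its axis
- pawl_a (a joint): one of the drum's two sprung lock catches under the flange: 0 at rest, grows (m) as a cap lug presses it in; 0.0025 or more is the click
- pawl_b (a joint): one of the drum's two sprung lock catches under the flange: 0 at rest, grows (m) as a cap lug presses it in; 0.0025 or more is the click
- polish_tin: a flat round shoe-polish tin, 76 mm across, 26 mm high; a bystander, to be left where it is. Origin in or under it
- padlock: a padlock standing upright, 22 x 42 mm, 64 mm high; a bystander, to be left where it is. Origin in or under it
- brush: a brush lying flat; a bystander, to be left where it is. Origin in or under it
- hammer: a hammer lying flat; a bystander, to be left where it is. Origin in or under it
- spray_can: a spray can, 52 mm across, 160 mm high; a bystander, to be left where it is. Origin in or under it
- glue_jar: a glue jar, 72 mm across, 85 mm high; a bystander, to be left where it is. Origin in or under it
- key: a single flat key, about 60 mm long, 3 mm thick; a bystander, to be left where it is. Origin in or under it
Things that resemble listed ones, but are neither listed nor needed, are in the scene too. Leave any red or yellow look-alike of the part that bears cap_grip alone.

How it is judged (in metres and radians):
On the way, in this order (a step that is already met when the one before it is completed fails the run):
1. a spare die is home in the empty pocket, let go, with the other dies in place (((horizontal distance between die_c_mid and pocket_c_floor below 0.006 m and z of die_c_mid in the frame of pocket_c_floor below 0.031 m and angle between each of die_c_mid, die_d_mid's own z axis and vertical below 0.2 rad and distance of die_d_mid from where it was at the start of the episode below 0.03 m) or (horizontal distance between die_d_mid and pocket_c_floor below 0.006 m and z of die_d_mid in the frame of pocket_c_floor below 0.031 m and angle between each of die_d_mid, die_c_mid's own z axis and vertical below 0.2 rad and distance of die_c_mid from where it was at the start of the episode below 0.03 m)) and horizontal distance between die_a_mid and pocket_a_floor below 0.006 m and z of die_a_mid in the frame of pocket_a_floor below 0.031 m and angle between each of die_a_mid, die_b_mid's own z axis and vertical below 0.2 rad and horizontal distance between die_b_mid and pocket_b_floor below 0.006 m and z of die_b_mid in the frame of pocket_b_floor below 0.031 m and contact force between the fingers and die_c below 0.2 N and contact force between the fingers and die_d below 0.2 N), for 0.2 s.
2. the cap is down on the drum, its lugs below the flange (((horizontal distance between die_c_mid and pocket_c_floor below 0.006 m and z of die_c_mid in the frame of pocket_c_floor below 0.031 m and angle between each of die_c_mid, die_d_mid's own z axis and vertical below 0.2 rad and distance of die_d_mid from where it was at the start of the episode below 0.03 m) or (horizontal distance between die_d_mid and pocket_c_floor below 0.006 m and z of die_d_mid in the frame of pocket_c_floor below 0.031 m and angle between each of die_d_mid, die_c_mid's own z axis and vertical below 0.2 rad and distance of die_c_mid from where it was at the start of the episode below 0.03 m)) and horizontal distance between die_a_mid and pocket_a_floor below 0.006 m and z of die_a_mid in the frame of pocket_a_floor below 0.031 m and angle between each of die_a_mid, die_b_mid's own z axis and vertical below 0.2 rad and horizontal distance between die_b_mid and pocket_b_floor below 0.006 m and z of die_b_mid in the frame of pocket_b_floor below 0.031 m and z of cap_base in the frame of drum between 0.015 and 0.0235 m and horizontal distance between cap_base and drum below 0.006 m and angle between cap_base's own z axis and vertical below 0.08 rad), for 0.1 s.
At the end, for the whole second after the job is handed in: An upright die in each pocket (6 mm of its axis, under 3.5 mm off the floor), other spare within 30 mm of its start; cap on the drum (6 mm of axis, under 3.5 mm off the foot, tilt under 0.08), 32 to 57 degrees clockwise, still, catches in under 1.5 mm, fingers on it with over 3 N (all of step 2 and angle between the x axis of cap_base and the x axis of drum, either way round between 0.55 and 1 rad and value of joint each of pawl_a, pawl_b below 0.0015 m and contact force between the fingers and cap above 3 N and linear speed of cap below 0.02 m/s and angular speed of cap below 0.15 rad/s); the arm keeps its last pose, push and grip.
It fails at once if a bystander is moved more than 30 mm (distance of any of polish_tin, padlock, brush, hammer, spray_can, glue_jar, key from where it was at the start of the episode above 0.03 m).
It fails at once if the lock catches are pressed in 2 mm or more (the cap is going into the lock) (value of joint any of pawl_a, pawl_b above 0.002 m).
It also fails if it takes over 58 s, if anything falls off the work surface, if the arm or the gripper's body presses on something with over 40 N, if the wrist force passes 120 N, or if a joint passes its speed limit or range.

ROBOT

A 6-joint arm with a two-finger parallel gripper is mounted at the origin on the work surface. World frame = base frame: x ahead of the robot, y to its left, z up, the work surface at z = 0. Lengths are in mm, angles in degrees, forces in N, time in s.
With the tool pointing down it reaches from about 350 to 850 mm from the base axis. Payload 8.1 kg.
Tool frame: the origin (TCP) lies at the very end of the fingers, on their centre line; the grasp point (between the pads) lies 19 mm behind it; z points along the fingers, y is the line along which they close (so a half turn about z gives the same grasp; the last joint's range is limited). The gripper opens to 85 mm and grips with 20 to 120 N. Pads are 22 mm wide; open, the fingers measure 114 mm over their backs; the gripper's body (76 mm by 85 mm) begins 54 mm behind the grasp point. The pads swing forward as they close: fully open they stand 13 mm farther back than shut.
Start: joints at [62.028, 7.471, 85.268, -0, 87.261, -4.893], TCP at [235.177, 551.994, 209.492] pointing down, gripper open.
Joint ranges: [-169.43, 169.43], [-51.17, 129.36], [1.28, 143.12], [-76.62, 256.62], [0, 156.53], [-152.29, 152.29]. Speed limits (degrees/s): [136.94, 136.94, 159.86, 180, 180, 180].

INTERFACE

Orientations are given as [roll, pitch, yaw] about the fixed x, y, z axes, in that order (R = Rz(yaw) Ry(pitch) Rx(roll)).
In Python, from bench import sense, eyes, job, models gives the robot as it stands. The module is installed in compiled form; this text tells all that it offers.
- The arm moves only by the tool apply_moves, never from a script. Its argument "rows" is a list of rows, each a list of 6 numbers: the shift along the tool's x, y, z in mm, then the turn, a rotation vector about the tool's x, y, z in rad. In form: [[dx, dy, dz, rx, ry, rz], ...]. A call has exactly 5 rows; each row shifts and turns the commanded pose from where the row before left it, along the tool's axes as they then stand; what a row does not reach is not made up. A row lasts 1/8 s, in which the tool goes at most 62.5 mm and 10.7 degrees, less where a joint would pass 70% of its speed; a pose out of reach is approached as far as the arm can. A call is refused whole if a number of a shift passes 62.5 or a number of a turn 0.188, either way. A call with a gripper value outside its range is refused whole. "fingers" is the finger opening in mm, from 0 to 85.4, set as the call begins (left out, the last holds). The fingers move at their own pace and stop on an object; "grip_force" is the grip in N (left out, the last holds). Time passes only in rows, so rows that do not move let the fingers close, or fill a call up. It gives the time, the measured TCP pose, the force, the opening and the grip force at its end, in the units of the state.
- sense(): the state, without advancing time (a new reading comes with each control period).
- eyes.snapshot(name): name is "scene" or "top" or "wrist"; returns (picture, depth): 400x640x3 uint8, red, green, blue; 400x640 float32, mm along the optical axis (not along the pixel's ray), 0 where there is no reading.
- eyes.get_calibration(name): a dict with "intrinsics" (3x3 intrinsics, pixels), "D" ([k1, k2, p1, p2, k3] as OpenCV has them; the pictures are not rectified), "R" (3x3) and "t" (3): a world point X has camera coordinates R X + t; the wrist camera has in their place "mount" (4x4, takes a point from camera to tool coordinates, whose origin is the TCP and whose axes are the flange's). Camera axes: x right, y down, z forward; pixel columns grow to the right and rows downward; lengths in mm; the calibration is good to about 2 mm. A picture is of the moment at which its call begins: read the wrist's pose just before it. get_calibration takes no time and is no camera call.
- job.hand_in(): hands the job in; it is judged then, once.
Trained networks look in the newest picture that a camera, given by its name, has taken for a name from the list of things; names that differ only in an ending like _2 or _b are one class to them, and where a whole thing is asked for, a point or a joint stands for the part that bears it (a point fixed in the world has none). Each returns a list of dicts, best first, with "confidence" (0 to 1); they miss things now and then, are a little off and sometimes report something else, mostly with a low value. They report only what shows in the picture. A call takes as long as a camera call. They do not tell look-alikes from the thing itself.
- models.boxes_of(name, camera): "xyz" ([x, y, z] in mm, in world coordinates, good to about 4 mm: the middle of the surface that is visible of it).
- models.cut_out(name, camera): "pixels" (400x640 bool, what is visible of it).
- models.place_of(name, camera): "xyz" ([x, y, z] in mm, in world coordinates, good to about 4 mm: a listed point, or the origin of a listed thing).
The state is a dict: "time": time; "joint_pos": joint angles; "qd": joint speeds; "joint_efforts": joint torques, N m; "tool_pos": TCP position; "tcp_rot": TCP orientation; "ft_force": force on the tool from outside, world axes, zero at the start; "wrist_torque": the same for the moment, N m; "finger_gap": finger opening in mm; "grip_force": force on a finger pad.
Only numpy, scipy, OpenCV 4.12 (cv2) and the standard library are available. Lean on these libraries where they do the work, as an engineer would, in place of code of your own. Each camera call takes 0.05 s, during which the arm holds its last target. There are 200 camera calls.

## Working session

There is one attempt and no reset: what is moved stays moved. The work goes in short steps, Python scripts to look and compute and a tool call to move; the robot and the scene stay as the last step left them, time stands still between calls to the robot, and variables do not carry over. Pictures are saved under pics/ and viewed, at most 13 in all, crops included, and the job is handed in when it is done.

Besides the shell and the picture viewer there is one more tool, called after "Emit:" as a command line: name --pt "numbers of a row" for each row, then --argument value for the rest. apply_moves: Moves the arm, as the interface text tells. Its arguments: {"type":"object","properties":{"rows":{"type":"array"},"fingers":{"type":"number"},"grip_force":{"type":"number"}},"required":["rows"]}

```bash
mkdir -p pics; cat > h.py <<'E'
import numpy as np, cv2
from bench import sense, eyes, job, models
def snap(n,f=None):
    p,d=eyes.snapshot(n)
    if f: cv2.imwrite('pics/'+f,p[:,:,::-1])
    return p,d
E
python3 - <<'E'
from h import *
s=sense(); print(s['time'],s['tool_pos'],s['tcp_rot'],s['finger_gap'])
for c in ['scene','top']:
    p,d=snap(c,c+'0.png'); k=eyes.get_calibration(c)
    print(c,np.round(k['intrinsics'],1).tolist(),np.round(k['R'],3).tolist(),np.round(k['t']).tolist(),k['D'])
    K=np.array(k['intrinsics']);
    for n in ['drum_top','drum','cap_grip','cap_base','pocket_a_floor','die_a_mid','padlock','spray_can','glue_jar','hammer','brush','polish_tin','key']:
        for r in models.place_of(n,c)[:5]:
            x=np.array(r['xyz']); uv=cv2.projectPoints(x[None],cv2.Rodrigues(np.array(k['R']))[0],np.array(k['t'],float),K,np.array(k['D']))[0].ravel()
            print(n,round(r['confidence'],2),np.round(x,0),np.round(uv))
print(sense()['time'])
a=cv2.imread('pics/scene0.png');b=cv2.imread('pics/top0.png')
E
```

```text
0.0 [234.87620097 551.4712266  208.42916939] [-1.79894104e+02 -9.35481441e-03  1.56923810e+02] 85.56564640421257
scene [[417.1, 0.0, 321.2], [0.0, 417.1, 198.8], [0.0, 0.0, 1.0]] [[-0.862, 0.507, -0.015], [0.427, 0.708, -0.562], [-0.275, -0.491, -0.827]] [441.0, -136.0, 1335.0] [-0.0311791  0.         0.         0.         0.       ]
drum_top 0.62 [531. -40.  48.] [308. 212.]
drum 0.87 [529. -36.   1.] [310. 221.]
drum 0.25 [699. 201.  -4.] [298. 321.]
cap_grip 0.67 [ 296. -173.   96.] [353. 137.]
cap_grip 0.6 [ 347. -316.   97.] [315. 115.]
cap_grip 0.57 [ 502. -252.   96.] [281. 147.]
cap_base 0.73 [ 297. -171.    2.] [352. 158.]
cap_base 0.7 [ 349. -309.    2.] [316. 137.]
cap_base 0.65 [ 502. -246.   -1.] [285. 169.]
padlock 0.68 [ 390. -106.    1.] [338. 184.]
spray_can 0.91 [ 388. -466.   -2.] [284. 113.]
glue_jar 0.96 [478. 441.  -3.] [427. 359.]
hammer 0.63 [ 659. -436.   -2.] [216. 150.]
brush 0.77 [699. 199.   1.] [298. 320.]
brush 0.74 [544. -33.  58.] [305. 214.]
polish_tin 0.83 [ 722. -133.   -1.] [236. 226.]
key 0.46 [497. 164.  -1.] [357. 271.]
key 0.21 [ 503. -248.   
[... 516 characters left out ...]
[ 298. -176.    4.] [368. 279.]
cap_base 0.82 [ 506. -248.   -1.] [390. 216.]
cap_base 0.81 [ 350. -316.    1.] [411. 264.]
die_a_mid 0.69 [ 663. -435.    0.] [444. 171.]
die_a_mid 0.49 [526. -62.  59.] [334. 206.]
padlock 0.57 [ 392. -108.   -3.] [347. 250.]
spray_can 0.63 [ 382. -463.    2.] [456. 254.]
glue_jar 0.72 [479. 444.   3.] [180. 221.]
hammer 0.86 [ 661. -437.   -2.] [445. 171.]
hammer 0.23 [480. 441.   1.] [180. 220.]
brush 0.77 [705. 205.  -0.] [254. 156.]
brush 0.53 [ 662. -439.    0.] [445. 171.]
polish_tin 0.78 [ 719. -134.    1.] [355. 153.]
polish_tin 0.49 [ 392. -108.   -2.] [347. 250.]
polish_tin 0.28 [591. 263.  27.] [234. 186.]
key 0.46 [498. 166.  -4.] [264. 217.]
1.4
```

View pics/scene0.png

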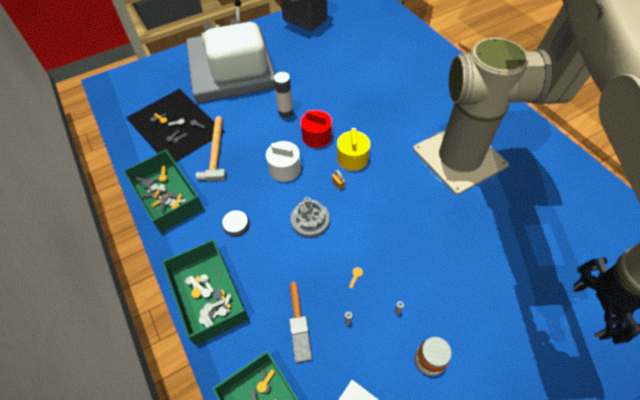

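View pics/top0.png

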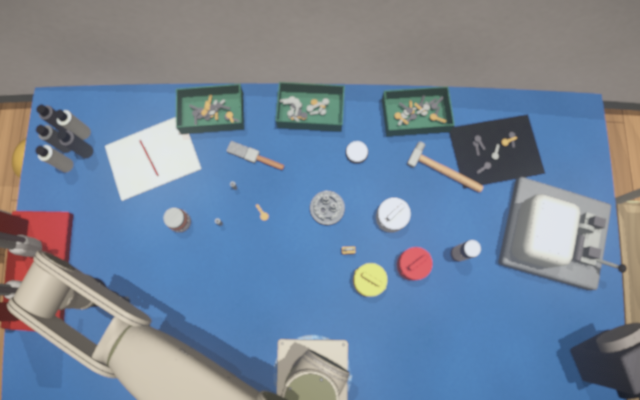

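The scene picture shows three caps: aluminium (283,160), red (316,128) and yellow (353,150). The drum is at (310,215). The small upright dies are at (348,318) and (399,308) in scene, and (234,185) and (218,221) in top. The aluminium cap is the one to use. I'll check it in a close crop and measure the dies.

```bash
cat >> h.py <<'E'
from scipy.spatial.transform import Rotation as Ro
def unproj(uv,n,z=None,d=None,pose=None):
    """pixel -> world; on plane z, or at depth d"""
    k=eyes.get_calibration(n); K=np.array(k['intrinsics'])
    r=np.append(cv2.undistortPoints(np.array([[uv]],float),K,np.array(k['D'])).ravel(),1)
    if n=='wrist':
        M=np.array(k['mount']); T=np.eye(4); T[:3,:3]=Ro.from_euler('xyz',pose[1],degrees=True).as_matrix(); T[:3,3]=pose[0]
        W=T@M; R=W[:3,:3]; c=W[:3,3]
    else:
        R=np.array(k['R']).T; c=-R@np.array(k['t'])
    v=R@r
    return c+v*((z-c[2])/v[2] if z is not None else d)
def wproj(X,pose):
    k=eyes.get_calibration('wrist'); M=np.array(k['mount']); T=np.eye(4); T[:3,:3]=Ro.from_euler('xyz',pose[1],degrees=True).as_matrix(); T[:3,3]=pose[0]
    W=np.linalg.inv(T@M); return cv2.projectPoints(np.array(X,float).reshape(-1,3),cv2.Rodrigues(W[:3,:3])[0],W[:3,3],np.array(k['intrinsics']),np.array(k['D']))[0].reshape(-1,2)
def pose():
    s=sense(); return np.array(s['tool_pos']),np.array(s['tcp_rot'])
E
python3 - <<'E'
from h import *
t=cv2.imread('pics/top0.png'); s=cv2.imread('pics/scene0.png')
c=[t[170:280,200:290],t[170:280,300:430],s[280:340,330:420],s[180:250,270:350]]
c=[cv2.resize(x,(400,290),interpolation=cv2.INTER_CUBIC) for x in c]
cv2.imwrite('pics/crop0.png',np.vstack([np.hstack(c[:2]),np.hstack(c[2:])]))
for uv in [(234,185),(218,221)]: print(np.round(unproj(uv,'top',z=50)))
for uv in [(348,318),(399,308)]: print(np.round(unproj(uv,'scene',z=28)))
print(np.round(eyes.get_calibration('wrist')['mount'],3), np.array(eyes.get_calibration('wrist')['intrinsics'])[:2])
E
```

```text
[591. 259.  50.]
[473. 305.  50.]
[594. 268.  28.]
[472. 311.  28.]
[[-2.00000e-03 -9.53000e-01 -3.03000e-01  7.81320e+01]
 [ 1.00000e+00 -2.00000e-03  0.00000e+00 -2.14000e-01]
 [-1.00000e-03 -3.03000e-01  9.53000e-01 -1.65465e+02]
 [ 0.00000e+00  0.00000e+00  0.00000e+00  1.00000e+00]] [[313.616632     0.         319.53682542]
 [  0.         313.616632   204.08918251]]
```

View pics/crop0.png

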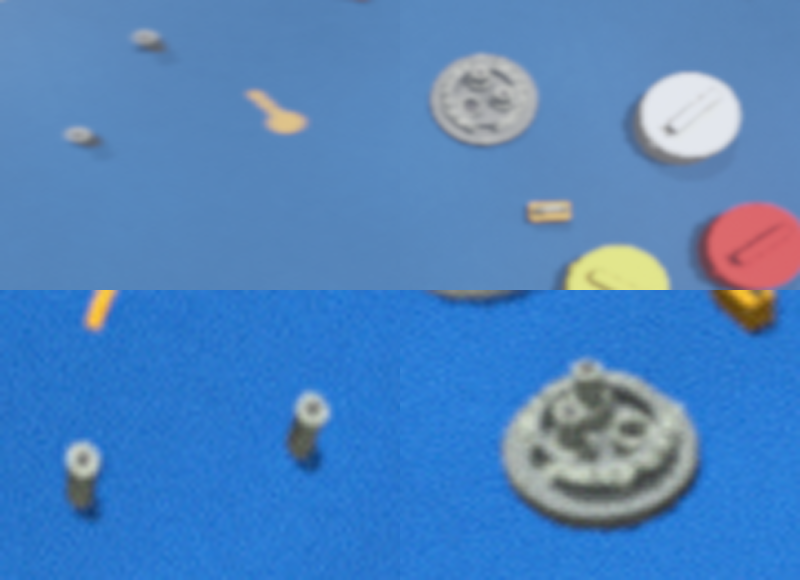

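The crop shows the two spare dies alone at about world (472,309) and (593,262). The drum and the light-grey aluminium cap are clearly distinct from the red and yellow ones. I'll go for the nearer die at (472,309).

Emit:
apply_moves --pt "-60 -25 0 0 0 0" --pt "-60 -25 0 0 0 0" --pt "-60 -25 0 0 0 0" --pt "-60 -25 0 0 0 0" --pt "-60 -25 0 0 0 0" --fingers 50 --grip_force 40

```text
time: 2.02
tool_pos: [454.6, 326.8, 209.8]
tcp_rot: [180.0, 0.0, 156.9]
ft_force: [0.1, 0.2, 0.2]
finger_gap: 49.9
grip_force: 0.0
```

```bash
cat >> h.py <<'E'
def look(f=None,n='wrist'):
    """wrist picture with its pose, saved"""
    P=pose(); p,d=snap(n,f); return p,d,P
def totool(dw,P): return Ro.from_euler('xyz',P[1],degrees=True).as_matrix().T@np.array(dw,float)
def ringtop(p,d,P,X,zt,rad,tol=4):
    """centre of the horizontal disc at height zt near X from depth"""
    h,w=d.shape; v,u=np.nonzero(d>0); k=eyes.get_calibration('wrist'); K=np.array(k['intrinsics'])
    r=cv2.undistortPoints(np.stack([u,v],1).astype(float)[:,None],K,np.array(k['D'])).reshape(-1,2)
    C=np.c_[r,np.ones(len(r))]*d[v,u][:,None]
    M=np.array(k['mount']); T=np.eye(4); T[:3,:3]=Ro.from_euler('xyz',P[1],degrees=True).as_matrix(); T[:3,3]=P[0]
    W=T@M; Q=C@W[:3,:3].T+W[:3,3]
    m=(abs(Q[:,2]-zt)<tol)&(np.hypot(*(Q[:,:2]-np.array(X)[:2]).T)<rad)
    return Q[m],np.stack([u,v],1)[m]
E
python3 - <<'E'
from h import *
p,d,P=look('w1.png'); print(P,sense()['time'])
for r in models.place_of('die_a_mid','wrist'): print(r)
Q,uv=ringtop(p,d,P,(472,309),53,40,8)
print(len(Q)); 
if len(Q): print(np.median(Q,0),Q.min(0),Q.max(0),uv.min(0),uv.max(0))
print(wproj([472,309,55],P))
E
```

```text
(array([454.64374947, 326.80442486, 209.76290052]), array([1.79966282e+02, 1.95071947e-02, 1.56927711e+02])) 2.075
{'xyz': [526.4, -60.5, 58.6], 'confidence': 0.75}
199
[471.94783038 308.78385301  56.09620833] [465.54465279 300.42577558  45.18587786] [481.42563316 315.97998207  58.21567904] [303 196] [317 212]
[[310.57083208 203.47193545]]
```

View pics/w1.png

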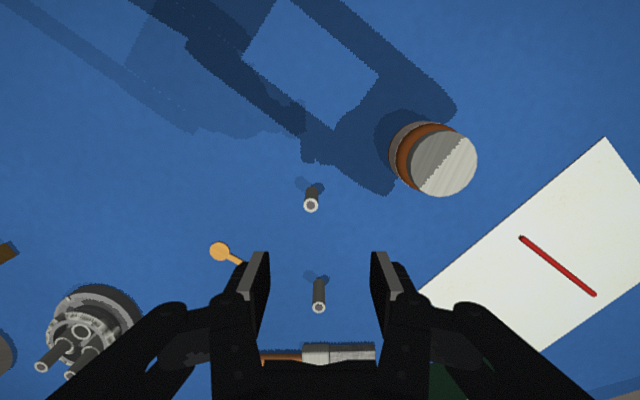

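The wrist view shows the target die at (311,205), exactly where predicted, and the other spare at (319,308). The drum is at lower left, (90,325). Descending and gripping.

Emit:
apply_moves --pt "-23.2 -9.9 30 0 0 0" --pt "0 0 45 0 0 0" --pt "0 0 45 0 0 0" --pt "0 0 40 0 0 0" --pt "0 0 25 0 0 0" --fingers 50

```text
time: 2.75
tool_pos: [469.2, 310.0, 22.0]
tcp_rot: [-179.9, -0.1, 156.9]
ft_force: [-0.4, -0.6, 0.7]
finger_gap: 49.7
grip_force: 0.0
```

Emit:
apply_moves --pt "0 0 0 0 0 0" --pt "0 0 0 0 0 0" --pt "0 0 0 0 0 0" --pt "0 0 0 0 0 0" --pt "0 0 0 0 0 0" --fingers 5 --grip_force 50

```text
time: 3.38
tool_pos: [471.7, 310.6, 25.7]
tcp_rot: [179.9, 0.1, 156.9]
ft_force: [0.5, -0.7, 4.9]
finger_gap: 13.0
grip_force: 49.3
```

Emit:
apply_moves --pt "0 0 -40 0 0 0" --pt "0 0 -45 0 0 0" --pt "0 0 -50 0 0 0" --pt "-34 -43 0 0 0 0" --pt "-34 -43 0 0 0 0"

```text
time: 4.0
tool_pos: [500.4, 203.8, 160.8]
tcp_rot: [179.9, 0.1, 157.0]
ft_force: [1.9, -1.5, -1.6]
finger_gap: 12.6
grip_force: 49.0
```

Emit:
apply_moves --pt "-34 -43 0 0 0 0" --pt "-34 -43 0 0 0 0" --pt "-34 -43 0 0 0 0" --pt "-34 -43 0 0 0 0" --pt "-34 -43 0 0 0 0"

```text
time: 4.62
tool_pos: [572.1, -61.9, 159.7]
tcp_rot: [180.0, 0.0, 156.9]
ft_force: [0.4, -0.1, -0.6]
finger_gap: 13.2
grip_force: 49.0
```

Emit:
apply_moves --pt "0 0 0 0 0 0" --pt "0 0 0 0 0 0" --pt "0 0 0 0 0 0" --pt "0 0 0 0 0 0" --pt "0 0 0 0 0 0"

```text
time: 5.25
tool_pos: [571.8, -59.3, 159.6]
tcp_rot: [180.0, 0.0, 157.0]
ft_force: [0.4, -0.7, -0.8]
finger_gap: 13.0
grip_force: 49.0
```

```bash
python3 - <<'E'
from h import *
p,d,P=look('w2.png'); print(P,sense()['time'])
for n in ['drum_top','drum','die_a_mid','pocket_a_floor']:
  for r in models.place_of(n,'wrist'): print(n,np.round(r['xyz'],1),r['confidence'],wproj(r['xyz'],P))
np.savez('w2.npz',p=p,d=d,P0=P[0],P1=P[1])
cv2.imwrite('pics/w2c.png',cv2.resize(p[:,:,::-1],(800,500),interpolation=cv2.INTER_CUBIC))
E
```

```text
(array([571.83515859, -59.28373265, 159.56542367]), array([1.79999826e+02, 5.73086843e-03, 1.56992035e+02])) 5.3
drum_top [ 7.034e+02  2.012e+02 -7.000e-01] 0.74 [[585.82481991 198.27126248]]
drum_top [526.8 -41.7  50.1] 0.71 [[317.88137713 140.66079913]]
drum [529.8 -38.1   1.4] 0.68 [[322.50281026 136.72666345]]
die_a_mid [522.7 -61.3  57.3] 0.62 [[294.65698868 146.29700253]]
pocket_a_floor [ 389.  -105.    -2.8] 0.28 [[197.38883753  23.79589699]]
```

View pics/w2c.png

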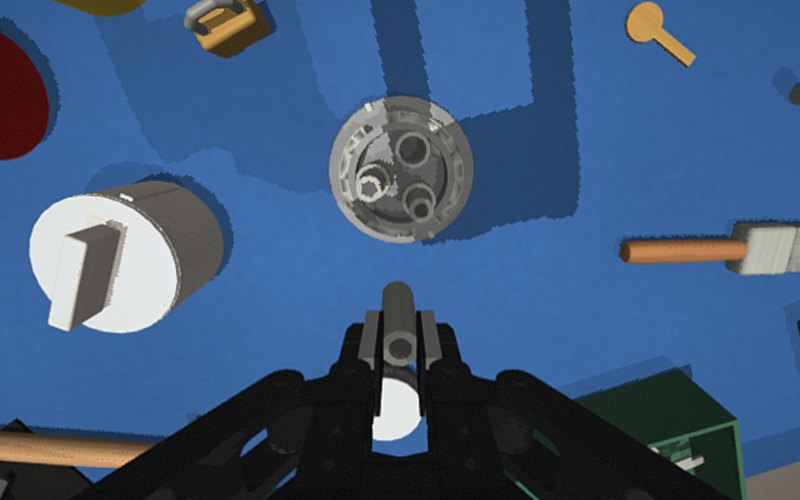

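The close view shows the drum at (401,168) in the enlarged picture, the empty pocket at (411,150), and dies standing at (371,185) and (419,205). The held die is upright in the fingers at (400,348) and the aluminium cap is at (100,260). Next I'll measure the pocket, the drum and the slots from depth.

```bash
cat > drum.py <<'E'
from h import *
from scipy.optimize import least_squares
z=np.load('w2.npz'); p,d,P=z['p'],z['d'],(z['P0'],z['P1'])
A,uv=ringtop(p,d,P,(530,-40),50,80,60)
def circ(Q,r,x0):
    f=lambda x:np.hypot(Q[:,0]-x[0],Q[:,1]-x[1])-r
    return least_squares(f,x0,loss='soft_l1').x
print(np.histogram(A[:,2],bins=np.arange(-5,95,5)))
print('empty mouth px->',unproj((411/1.25,150/1.25),'wrist',z=50,pose=P))
T=A[abs(A[:,2]-50)<2.5]
# top-down occupancy map at z~50
S=4; im=np.zeros((480,480,3),np.uint8); 
for q,(u,v) in zip(A,uv):
    x=int(240-(q[1]+40)*S); y=int(240-(q[0]-530)*S)
    if 0<=x<480 and 0<=y<480:
        zz=q[2]; c=(0,255,0) if abs(zz-50)<3 else (255,255,255) if zz>70 else (0,0,255) if abs(zz-20)<4 else (90,90,0) if zz<5 else (255,0,255) if 3<50-zz<9 else (90,90,90)
        cv2.circle(im,(x,y),3,c,-1)
cv2.imwrite('pics/map.png',im)
F=A[abs(A[:,2]-20)<3]; print('foot',len(F),F[:,:2].mean(0), F.min(0),F.max(0))
D=A[(A[:,2]>80)]; 
from scipy.cluster.vq import kmeans2
c,l=kmeans2(D,2,minit='++',seed=1)
for i in range(2): print('die',c[i],(l==i).sum(),circ(D[l==i],5,c[i][:2]))
E
python3 drum.py
```

```text
(array([ 581, 8478,    0,    0,  265, 2935, 1643,  602,  138,  236,  891,
       3245,   28,   27,   30,   37,   32,   56,  628]), array([-5,  0,  5, 10, 15, 20, 25, 30, 35, 40, 45, 50, 55, 60, 65, 70, 75,
       80, 85, 90]))
empty mouth px-> [514.54053832 -26.3670098   50.        ]
foot 3163 [518.39410591 -36.10957219] [472.99106767 -96.07146736  18.00458964] [585.15607911  15.79438364  22.96148086]
die [523.39971933 -58.98117592  86.13622958] 346 [523.42642286 -59.05003166]
die [547.82322108 -34.92371161  86.14146296] 338 [547.87709429 -34.95321419]
```

View pics/map.png

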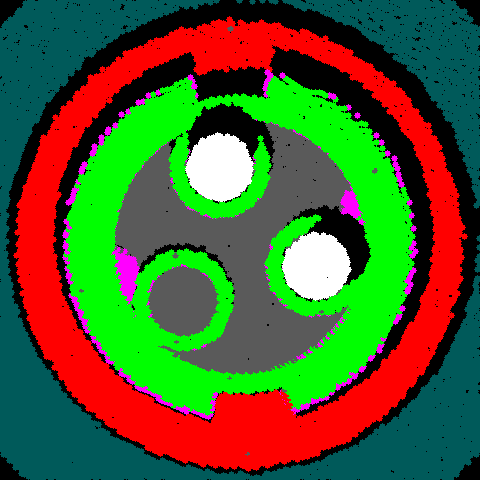

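The height map shows the empty pocket ring at (184,299), dies at (220,167) and (317,266), and slots at top (233,75) and bottom (253,400). So the drum's yaw is about 3.4°. Next: an exact fit and the held die's offset.

```bash
cat >> drum.py <<'E'
print('----')
# pocket ring inner edge: points lower than 48 inside vs ring
r=A[(abs(A[:,2]-50)<2.5)]; e=np.array([515.2,-26.0])
for _ in range(3):
    dd=np.hypot(*(r[:,:2]-e).T); ring=r[(dd>8.5)&(dd<13.2)]
    e=circ(ring,10.9,e)
print('empty',e,len(ring))
fl=A[(abs(A[:,2]-50)<3)]; c0=np.array([529,-40.])
ang=np.arctan2(*(fl[:,:2]-c0).T[::-1]); pts=[]
for a in np.arange(-np.pi,np.pi,.05):
    m=abs(np.angle(np.exp(1j*(ang-a))))<.025
    if m.any():
        q=fl[m]; i=np.argmax(np.hypot(*(q[:,:2]-c0).T)); 
        if np.hypot(*(q[i,:2]-c0))>41: pts.append(q[i])
print('flange',circ(np.array(pts),43.5,c0),len(pts))
ft=A[abs(A[:,2]-20)<3]; ang=np.arctan2(*(ft[:,:2]-c0).T[::-1]); pts=[]
for a in np.arange(-np.pi,np.pi,.05):
    m=abs(np.angle(np.exp(1j*(ang-a))))<.025
    if m.any():
        q=ft[m]; pts.append(q[np.argmax(np.hypot(*(q[:,:2]-c0).T))])
print('foot',circ(np.array(pts),56,c0),len(pts))
H,huv=ringtop(p,d,P,P[0],P[0][2]+30,14,6)
m=(huv[:,1]>262)&(huv[:,1]<292)&(abs(huv[:,0]-320)<14); H=H[m]
print('held',H.mean(0),circ(H,5,P[0][:2]),np.percentile(H[:,2],[5,50,95]),totool(H.mean(0)-P[0],P))
# slot angle: flange-top gaps
c=np.array([529,-40.]); rr=np.hypot(*(fl[:,:2]-c).T); g=fl[(rr>41)&(rr<43.5)]; a=np.sort(np.degrees(np.arctan2(*(g[:,:2]-c).T[::-1]))); a=np.append(a,a[0]+360); dl=np.diff(a)
for i in np.where(dl>6)[0]: print('gap',a[i],a[i+1],(a[i]+a[i+1])/2)
# cap: bar top (z~106) & disc top (z~74)
B,_=ringtop(p,d,P,(502,-250),106,60,4); 
if len(B):
    print('bar',len(B)); print(cv2.minAreaRect(B[:,:2].astype(np.float32)))
C,_=ringtop(p,d,P,(502,-250),74,60,4); print('disc',len(C),cv2.minEnclosingCircle(C[:,:2].astype(np.float32)))
E
python3 drum.py | sed -n '/----/,$p'
```

```text
----
empty [514.71947258 -25.61138383] 328
flange [528.83722196 -39.92334374] 108
foot [528.78600428 -39.88839319] 126
held [573.63780326 -60.02545603 189.96305198] [573.78677177 -60.0917886 ] [187.33421221 190.08914143 191.46259694] [-1.95219500e+00  2.19525739e-02 -3.03974331e+01]
gap -11.18449971421657 17.301969761160304 3.0587350234718675
gap 170.27844017932244 196.60438108377892 183.4414106315507
bar 1634
((502.39569091796875, -248.64181518554688), (15.081916809082031, 64.98307800292969), 43.62970733642578)
disc 7342 ((501.6014404296875, -248.7429962158203), 50.819000244140625)
```

Emit:
apply_moves --pt "34 5 0 0 0 0" --pt "33.5 4.5 0 0 0 0" --pt "0 0 0 0 0 0.132" --pt "0 0 0 0 0 0.132" --pt "0 0 0 0 0 0.132"

```text
time: 6.12
tool_pos: [513.5, -24.8, 159.7]
tcp_rot: [180.0, 0.0, 134.0]
ft_force: [0.1, -0.3, -0.8]
finger_gap: 12.7
grip_force: 49.0
```

Emit:
apply_moves --pt "0 0 35 0 0 0" --pt "0 0 35 0 0 0" --pt "0 0 5 0 0 0" --pt "0 0 0 0 0 0" --pt "0 0 0 0 0 0"

```text
time: 6.75
tool_pos: [514.9, -25.1, 86.4]
tcp_rot: [179.9, 0.1, 134.2]
ft_force: [-0.7, -0.4, -0.7]
finger_gap: 13.0
grip_force: 49.0
```

```bash
python3 - <<'E'
from h import *
p,d,P=look('w3.png'); print(P,sense()['time'],sense()['ft_force'])
H,huv=ringtop(p,d,P,P[0],P[0][2]+30,14,6)
m=(huv[:,1]>262)&(huv[:,1]<292)&(abs(huv[:,0]-320)<14); H=H[m]; c=H.mean(0)
print('held',c,totool(c-P[0],P)); print('to go tool', totool([514.8-c[0],-25.6-c[1],0],P))
E
```

```text
(array([514.88354843, -25.0565144 ,  86.4347625 ]), array([1.79898496e+02, 1.33349991e-01, 1.34234423e+02])) 6.8 [-0.43748764 -0.63138138 -1.64614274]
held [516.07841019 -26.64361049 116.79009927] [ -2.04131498  -0.19727415 -30.35106514]
to go tool [ 1.63954718 -0.18794495 -0.00414885]
```

View pics/w3.png

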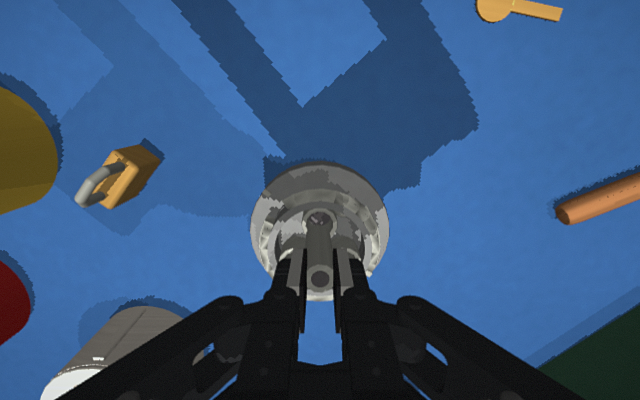

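The wrist view shows the held die poised over the pocket at (320,225), with its top at (320,278). It needs 1.6 mm along tool x, then it goes in.

Emit:
apply_moves --pt "1.6 0 0 0 0 0" --pt "0 0 8 0 0 0" --pt "0 0 8 0 0 0" --pt "0 0 7 0 0 0" --pt "0 0 7 0 0 0"

```text
time: 7.42
tool_pos: [513.4, -23.8, 55.1]
tcp_rot: [179.9, 0.1, 134.2]
ft_force: [-3.1, -0.2, 39.2]
finger_gap: 12.9
grip_force: 53.4
```

Emit:
apply_moves --pt "0 0 -1 0 0 0" --pt "0 0 0 0 0 0" --pt "0 0 0 0 0 0" --pt "0 0 0 0 0 0" --pt "0 0 0 0 0 0" --fingers 38

```text
time: 8.05
tool_pos: [512.3, -23.7, 55.4]
tcp_rot: [-180.0, -0.0, 134.2]
ft_force: [1.0, 0.4, -1.0]
finger_gap: 37.7
grip_force: 0.0
```

Emit:
apply_moves --pt "0 0 -20 0 0 0" --pt "0 0 -40 0 0 0" --pt "0 0 -50 0 0 0" --pt "0 -40 -35 0 0 0" --pt "0 -50 0 0 0 0"

```text
time: 8.68
tool_pos: [449.6, -87.4, 204.5]
tcp_rot: [179.8, 0.4, 134.3]
ft_force: [0.6, -0.6, 0.9]
finger_gap: 38.0
grip_force: 0.0
```

```bash
python3 - <<'E'
from h import *
p,d,P=look('w4.png'); print(P,sense()['time'],sense()['ft_force'])
A,uv=ringtop(p,d,P,(529,-40),86,40,8)
from scipy.cluster.vq import kmeans2
c,l=kmeans2(A,3,minit='++',seed=1)
for i in range(3): print('die',c[i],(l==i).sum(),np.percentile(A[l==i][:,2],90),np.hypot(*(c[i][:2]-[528.8,-39.9])))
B,_=ringtop(p,d,P,(502,-250),106,60,4); 
if len(B): print('bar',len(B),cv2.minAreaRect(B[:,:2].astype(np.float32)))
E
```

```text
(array([449.55150986, -87.36704692, 204.52679477]), array([179.81687318,   0.35018123, 134.34371772])) 8.725 [ 2.20274918 -3.86833041 -1.39245303]
die [512.69040065 -26.46044458  85.57075594] 259 87.18325936335934 20.979533861347058
die [522.20330935 -59.22865541  85.37437215] 242 87.2048563092061 20.423350541336767
die [546.7817996  -35.20114398  85.36932975] 245 87.19775609730938 18.5855956247503
```

View pics/w4.png

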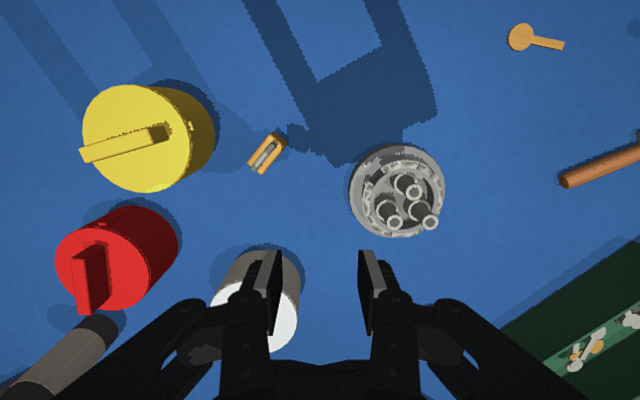

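All three dies now stand at equal height around the drum, at (413,191), (394,222) and (431,222) in the picture, so step 1 is done. On to the cap.

Emit:
apply_moves --pt "-51 -25 0 0 0 0" --pt "-51 -25 0 0 0 0" --pt "-50 -25 10 0 0 0.012" --pt "0 0 20 0 0 0" --pt "0 0 10 0 0 0" --fingers 45

```text
time: 9.35
tool_pos: [499.1, -247.0, 158.3]
tcp_rot: [-180.0, -0.2, 133.5]
ft_force: [-0.8, 0.4, 0.6]
finger_gap: 45.1
grip_force: 0.0
```

Emit:
apply_moves --pt "0 0 0 0 0 0" --pt "0 0 0 0 0 0" --pt "0 0 0 0 0 0" --pt "0 0 0 0 0 0" --pt "0 0 0 0 0 0"

```text
time: 9.98
tool_pos: [500.4, -247.7, 160.9]
tcp_rot: [180.0, 0.0, 133.6]
ft_force: [0.2, -0.1, -0.9]
finger_gap: 45.0
grip_force: 0.0
```

```bash
python3 - <<'E'
from h import *
p,d,P=look('w5.png'); print(P,sense()['time'],sense()['ft_force'])
B,uv=ringtop(p,d,P,(502,-249),106,45,4); 
print('bar',len(B),cv2.minAreaRect(B[:,:2].astype(np.float32)))
C,_=ringtop(p,d,P,(502,-249),75,60,4); print('disc',len(C),cv2.minEnclosingCircle(C[:,:2].astype(np.float32)))
c=cv2.minAreaRect(B[:,:2].astype(np.float32))[0]
print('go',totool([c[0]-P[0][0],c[1]-P[0][1],0],P))
E
```

```text
(array([ 500.35671997, -247.71237894,  160.85969109]), array([1.79992615e+02, 3.54520314e-02, 1.33555157e+02])) 10.025 [ 0.02220977 -0.80972863  0.19321638]
bar 1559 ((502.424560546875, -249.56195068359375), (14.039155960083008, 64.34855651855469), 42.992000579833984)
disc 8747 ((502.5992431640625, -249.2014923095703), 50.11259078979492)
go [-2.76525599e+00  2.24135225e-01  1.73990654e-03]
```

View pics/w5.png

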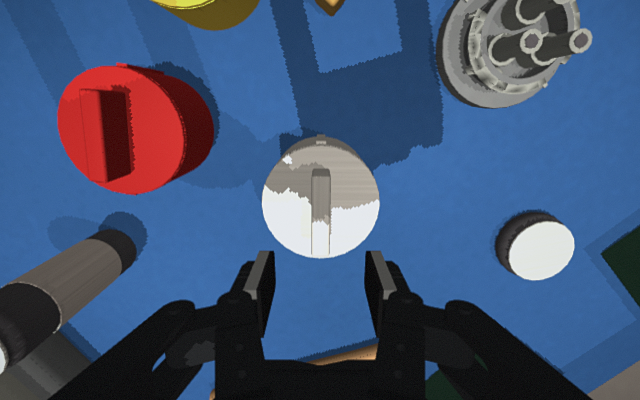

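The bar stands at (320,210), in line between the open fingers. Going down and gripping it.

Emit:
apply_moves --pt "-2.8 0.2 20 0 0 0.01" --pt "0 0 25 0 0 0" --pt "0 0 20 0 0 0" --pt "0 0 12 0 0 0" --pt "0 0 5 0 0 0"

```text
time: 10.65
tool_pos: [501.8, -249.3, 77.4]
tcp_rot: [-180.0, -0.1, 133.0]
ft_force: [-0.8, -0.3, 1.0]
finger_gap: 45.3
grip_force: 0.0
```

Emit:
apply_moves --pt "0 0 0 0 0 0" --pt "0 0 0 0 0 0" --pt "0 0 0 0 0 0" --pt "0 0 0 0 0 0" --pt "0 0 0 0 0 0" --fingers 3 --grip_force 80

```text
time: 11.28
tool_pos: [503.2, -249.8, 79.6]
tcp_rot: [179.9, 0.1, 133.0]
ft_force: [2.4, 2.2, 6.1]
finger_gap: 10.8
grip_force: 78.8
```

Emit:
apply_moves --pt "0 0 -20 0 0 0" --pt "0 0 -40 0 0 0" --pt "0 0 -45 0 0 0" --pt "30 36 0 0 0 0" --pt "36 42 0 0 0 0"

```text
time: 11.9
tool_pos: [514.3, -148.2, 185.1]
tcp_rot: [180.0, 0.1, 132.8]
ft_force: [1.1, -0.1, -3.6]
finger_gap: 10.5
grip_force: 78.6
```

Emit:
apply_moves --pt "36 43 0 0 0 0" --pt "34 41 0 0 0 0" --pt "0 0 0 0 0 -0.175" --pt "0 0 0 0 0 -0.175" --pt "0 0 0 0 0 -0.175"

```text
time: 12.52
tool_pos: [527.6, -39.6, 184.0]
tcp_rot: [-180.0, -0.0, 163.4]
ft_force: [-0.0, 0.6, -2.3]
finger_gap: 10.6
grip_force: 78.6
```

Emit:
apply_moves --pt "0 0 0 0 0 -0.175" --pt "0 0 0 0 0 -0.175" --pt "0 0 0 0 0 0" --pt "0 0 0 0 0 0" --pt "0 0 0 0 0 0"

```text
time: 13.15
tool_pos: [528.0, -39.8, 183.6]
tcp_rot: [-180.0, -0.0, -177.0]
ft_force: [0.0, -0.5, -2.5]
finger_gap: 10.4
grip_force: 78.6
```

```bash
cat > chk.py <<'E'
from h import *
import sys
p,d,P=look(sys.argv[1]); s=sense(); print(P,s['time'],s['ft_force'],s['finger_gap'])
B,_=ringtop(p,d,P,P[0],P[0][2]+28,45,4); print('bar',len(B),cv2.minAreaRect(B[:,:2].astype(np.float32)),B[:,2].mean())
zc=P[0][2]-4
C,_=ringtop(p,d,P,P[0],zc,60,4)
x=cv2.minEnclosingCircle(C[:,:2].astype(np.float32)); print('disc',len(C),x,np.median(C[:,2]))
# plane tilt of disc top
A=np.c_[C[:,:2]-P[0][:2],np.ones(len(C))]; s=np.linalg.lstsq(A,C[:,2],rcond=None)[0]; print('tilt',np.round(s[:2],3))
c=np.array(x[0]); print('go',totool([528.8-c[0],-39.9-c[1],0],P))
F,uv=ringtop(p,d,P,(528.8,-39.9),20,70,3); print('foot',len(F))
if len(F)>200:
    from scipy.optimize import least_squares
    c0=np.array([528.8,-39.9]); an=np.arctan2(*(F[:,:2]-c0).T[::-1]); pts=[]
    for a in np.arange(-np.pi,np.pi,.05):
        q=F[abs(np.angle(np.exp(1j*(an-a))))<.025]
        if len(q)>3: pts.append(q[np.argmax(np.hypot(*(q[:,:2]-c0).T))])
    pts=np.array(pts); print('footc',len(pts),least_squares(lambda x:np.hypot(*(pts[:,:2]-x).T)-56,c0,loss='soft_l1').x)
E
python3 chk.py w6.png
```

```text
(array([527.99438351, -39.75838937, 183.59701897]), array([-1.79994685e+02, -6.37342266e-03, -1.77029801e+02])) 13.2 [ 0.54196814  0.6885891  -2.38580126] 10.657453985536822
bar 3043 ((526.2376098632812, -38.276893615722656), (63.30156326293945, 33.673160552978516), 20.1795654296875) 211.0775767208379
disc 13737 ((527.1451416015625, -39.8341178894043), 49.985870361328125) 179.09971870913998
tilt [-0.001  0.004]
go [-1.64922150e+00 -1.51542648e-01 -1.69396405e-04]
foot 1088
footc 49 [529.60961854 -39.8953735 ]
```

View pics/w6.png

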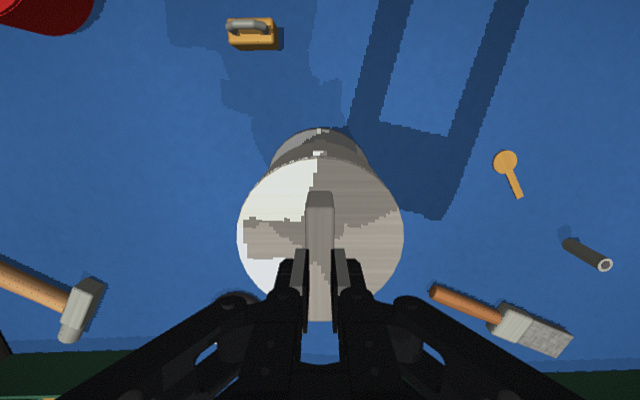

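The view shows the cap held level over the drum, its bar along the picture's vertical (320,190–320). The centring error is about 1.9 mm along tool −x. Correcting that and lowering.

Emit:
apply_moves --pt "-1.9 -0.1 0 0 0 -0.003" --pt "0 0 20 0 0 0" --pt "0 0 20 0 0 0" --pt "0 0 8 0 0 0" --pt "0 0 0 0 0 0"

```text
time: 13.82
tool_pos: [528.9, -39.5, 133.9]
tcp_rot: [180.0, -0.2, -176.7]
ft_force: [0.4, 0.3, -2.0]
finger_gap: 10.0
grip_force: 78.6
```

Emit:
apply_moves --pt "0 0 0 0 0 0" --pt "0 0 0 0 0 0" --pt "0 0 0 0 0 0" --pt "0 0 0 0 0 0" --pt "0 0 0 0 0 0"

```text
time: 14.45
tool_pos: [530.0, -39.7, 135.6]
tcp_rot: [-180.0, 0.0, -176.7]
ft_force: [0.4, 0.1, -1.9]
finger_gap: 10.5
grip_force: 78.6
```

```bash
python3 chk.py w7.png
```

```text
(array([530.03028922, -39.68083171, 135.59570423]), array([-1.79996721e+02,  7.87460010e-03, -1.76720253e+02])) 14.5 [ 0.12848924 -0.60823891 -2.5107134 ] 10.79534920220458
bar 3047 ((528.19677734375, -38.06362533569336), (62.94552993774414, 34.08843231201172), 20.812292098999023) 163.0824295599082
disc 13744 ((529.192138671875, -39.72056198120117), 50.00076675415039) 131.07753039246012
tilt [-0.001  0.004]
go [ 4.01762237e-01 -1.56709424e-01 -4.62484135e-05]
foot 1286
footc 52 [529.45111337 -39.90491469]
```

Emit:
apply_moves --pt "0 0 5 0 0 0" --pt "0 0 5 0 0 0" --pt "0 0 5 0 0 0" --pt "0 0 4 0 0 0" --pt "0 0 0 0 0 0"

```text
time: 15.12
tool_pos: [529.6, -39.6, 115.9]
tcp_rot: [180.0, -0.1, -176.7]
ft_force: [-0.1, 0.5, -2.4]
finger_gap: 10.8
grip_force: 78.6
```

Emit:
apply_moves --pt "0 0 2 0 0 0" --pt "0 0 2 0 0 0" --pt "0 0 2 0 0 0" --pt "0 0 2 0 0 0" --pt "0 0 0 0 0 0"

```text
time: 15.75
tool_pos: [529.8, -39.7, 108.3]
tcp_rot: [180.0, -0.0, -176.7]
ft_force: [0.2, 0.5, -2.8]
finger_gap: 10.8
grip_force: 78.6
```

Emit:
apply_moves --pt "0 0 2 0 0 0" --pt "0 0 2 0 0 0" --pt "0 0 2 0 0 0" --pt "0 0 2 0 0 0" --pt "0 0 1 0 0 0"

```text
time: 16.38
tool_pos: [530.0, -39.5, 99.7]
tcp_rot: [180.0, -0.0, -176.7]
ft_force: [-3.7, 0.8, 5.6]
finger_gap: 10.6
grip_force: 79.6
```

Emit:
apply_moves --pt "0 0 0.5 0 0 0" --pt "0 0 0.3 0 0 0" --pt "0 0 0 0 0 0" --pt "0 0 0 0 0 0" --pt "0 0 0 0 0 0"

```text
time: 17.0
tool_pos: [530.3, -39.6, 99.8]
tcp_rot: [-180.0, 0.0, -176.7]
ft_force: [-3.5, 1.1, 6.9]
finger_gap: 10.7
grip_force: 79.9
```

The cap is seated at TCP 99.8 with light contact. Now the clockwise twist, which is + about tool z.

Emit:
apply_moves --pt "0 0 -0.2 0 0 0.04" --pt "0 -0.08 0 0 0 0.09" --pt "0 -0.08 0 0 0 0.09" --pt "0 -0.08 0 0 0 0.09" --pt "0 -0.08 0 0 0 0.09"

```text
time: 17.62
tool_pos: [530.7, -40.2, 99.6]
tcp_rot: [180.0, 0.1, 160.2]
ft_force: [-0.7, -0.2, 0.4]
finger_gap: 10.4
grip_force: 79.2
```

Emit:
apply_moves --pt "0 -0.08 0 0 0 0.09" --pt "0 -0.08 0 0 0 0.09" --pt "0 -0.08 0 0 0 0.09" --pt "0 -0.08 0 0 0 0.08" --pt "0 0 0 0 0 0.03"

```text
time: 18.25
tool_pos: [530.5, -40.5, 99.6]
tcp_rot: [180.0, 0.1, 138.5]
ft_force: [0.4, -0.4, 2.5]
finger_gap: 10.6
grip_force: 79.4
```

Emit:
apply_moves --pt "0 0 0 0 0 0" --pt "0 0 0 0 0 0" --pt "0 0 0 0 0 0" --pt "0 0 0 0 0 0" --pt "0 0 0 0 0 0"

```text
time: 18.88
tool_pos: [530.5, -40.5, 99.6]
tcp_rot: [180.0, 0.1, 138.6]
ft_force: [0.7, -0.7, 5.1]
finger_gap: 10.1
grip_force: 79.7
```

```bash
python3 chk.py w8.png; python3 -c "
from h import *
print(sense()['wrist_torque'])"
```

```text
(array([530.48864962, -40.48263677,  99.58312233]), array([1.79959154e+02, 8.11131440e-02, 1.38625753e+02])) 18.925 [1.28979346 0.1492666  5.43451314] 10.203094448132198
bar 3038 ((529.932861328125, -38.54030990600586), (33.756103515625, 63.5402946472168), 65.9223861694336) 127.068627083703
disc 13763 ((529.5590209960938, -40.419532775878906), 50.00612258911133) 95.05129211550295
tilt [0.001 0.   ]
go [ 0.91297268 -0.11183101 -0.00137221]
foot 1371
footc 53 [529.16473644 -40.35384712]
[-0.15855944 -0.12111932  0.14590601]
```

View pics/w8.png

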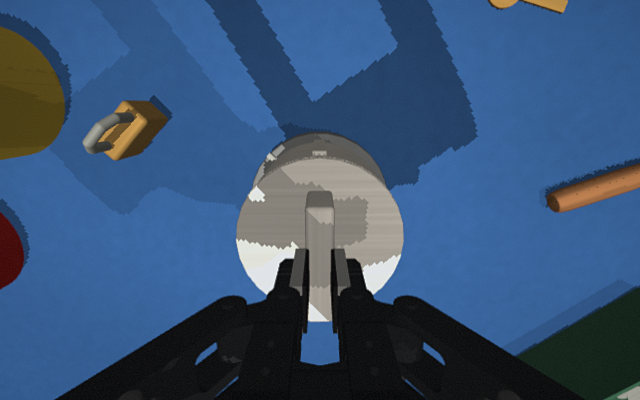

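The bar is still in line with the tool at (320,190–320), so the cap turned with it. It is seated, level, centred within 1 mm and about 44.6° clockwise.

```bash
python3 -c "
from h import *
print(job.hand_in())"
```

```text
the job is handed in; nothing more can be done
None
```

Handed in, verdict not reported: the nearer spare die stands in the empty pocket, and the aluminium cap is seated and turned about 45° clockwise, short of the catches, with its bar still gripped.

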